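# Bolt the wash box's lid with its safety catch held down

### The arm

A 6-joint arm with a two-finger parallel gripper is mounted at the origin on the work surface. World frame = base frame: x ahead of the robot, y to its left, z up, the work surface at z = 0. Lengths are in mm, angles in rad, forces in N, time in s.
With the tool pointing down it reaches from about 350 to 775 mm from the base axis. Payload 7.3 kg.
Tool frame: the origin (TCP) lies on the centre line of the jaws, within the pads' length; the fingertips stand 22 mm ahead of it and the grasp point (between the pads) lies 3 mm ahead of it; z points along the fingers, y is the direction in which the jaws open and shut (so a half turn about z gives the same grasp; the last joint's range is limited). The gripper opens to 92 mm and grips with 3 to 60 N. Pads are 19 mm wide; open, the fingers measure 130 mm over their backs; the gripper's body (75 mm by 190 mm) begins 47 mm behind the grasp point.
Start: joints at [-1.411, 0.342, 1.524, -0, 1.275, -0.146], TCP at [158.077, -500.654, 248.741] pointing down, gripper open.
Joint ranges: [-2.53, 2.53], [-0.77, 2.02], [0.04, 2.7], [-1, 4.14], [0.28, 2.66], [-3.11, 3.11]. Speed limits (rad/s): [2.57, 2.57, 3.14, 3.14, 3.14, 3.14].

### API

Orientations are given as [roll, pitch, yaw] about the fixed x, y, z axes, in that order (R = Rz(yaw) Ry(pitch) Rx(roll)).
In Python, from plant import get_obs, capture, bot, spot_in gives the robot as it stands.
- The arm moves only by the shell command python3 -m handwheel 'ROWS' [OPENING]. ROWS is JSON, a list of rows, each a list of 2 entries, a list of its own where there are three numbers: the shift along the world's x, y, z in mm, then the turn, a rotation vector about the world's x, y, z in rad. In form: [[[x, y, z], [wx, wy, wz]], ...]. A call has 1 to 12 rows; each row shifts and turns the commanded pose from where the row before left it; what a row does not reach is not made up. A row lasts 1/8 s, in which the tool goes at most 62.5 mm and 10.7 degrees, less where a joint would pass 70% of its speed; a pose out of reach is approached as far as the arm can. A call is refused whole if a number of a shift passes 62.5 or a number of a turn 0.188, either way. A call with a gripper value outside its range is refused whole. OPENING is the closure, from 0 (fully open) to 1 (shut), set as the call begins (- or left out, the last holds). The fingers move at their own pace and stop on an object; the grip force is fixed at half the most. Time passes only in rows, so rows that do not move let the fingers close. It gives the time, the measured TCP pose, the force and the opening at its end, in the units of the state.
- get_obs(): the state, without advancing time (a new reading comes with each control period).
- capture(name): name is "scene" or "top" or "wrist"; returns a dict with "img" (384x512x3 uint8, red, green, blue), "fx", "fy", "cx", "cy" (pixels), "cam_to_world" (4x4, takes a point from camera to world coordinates). Camera axes: x right, y up, looking along -z (the intrinsics and any distortion apply to the point x, -y, -z); pixel columns grow to the right and rows downward; lengths in mm; the calibration is good to about 2 mm. A picture is of the moment at which its call begins. There is no depth.
- bot.close_job(): hands the job in, once; it reports no verdict.
Trained networks look in the newest picture that a camera, given by its name, has taken for a name from the list of things; names that differ only in an ending like _2 or _b are one class to them, and where a whole thing is asked for, a point or a joint stands for the part that bears it (a point fixed in the world has none). Each returns a list of dicts, best first, with "score" (0 to 1); they miss things now and then, are a little off and sometimes report something else, mostly with a low value. They report only what shows in the picture. A call takes as long as a camera call.
- spot_in(thing, camera): "xyz" ([x, y, z] in mm, in the coordinates of the camera as it stood for that picture, good to about 4 mm: the middle of the surface that is visible of it).
The state is a dict: "time": time; "joint_positions": joint angles; "dq": joint speeds; "tau": joint torques, N m; "tool_pos": TCP position; "tcp_rot": TCP orientation; "contact_force": force on the tool from outside, world axes, zero at the start; "moment": the same for the moment, N m; "grip_width": finger opening in mm.
Only numpy, scipy, OpenCV 4.12 (cv2) and the standard library are available. Lean on these libraries where they do the work, as an engineer would, in place of code of your own. Each camera call takes 0.05 s, during which the arm holds its last target. There are 200 camera calls.

### The job

The lid of the white parts-wash box is closed but not bolted. With one fingertip press the yellow spring safety catch down and keep it down, while the other fingertip pushes the bolt's red tab all the way towards the lid, into the keeper; only then let the catch spring up again and come away. Grasp nothing, keep the lid shut and leave the things standing on and around the box where they are.

Things in the scene. Friction and masses are not known exactly. Their poses are not given: they have to be found in the camera images.
- wash_box: white plastic box, 340 (x) x 260 (y) x 100 mm tall, fixed to the bench, place and yaw vary. Origin: centre of its underside; +x from its grey front deck (box x -170 to -16 mm, nearest the robot) to the pale lid (x -14 to 167), +y left, z up. Deck and lid top: z = 100 mm. On the deck stand, side by side along y, the yellow catch (left) and the bolt with red tab (right)
- catch: the catch: a flat yellow bar, 100 (x) x 30 (y) x 10 mm, its top 40 mm above this origin, which lies under its middle at box x -105, y 34, z 100 mm when up (bar top then at z = 140). Moves with it. Press it anywhere; a fingertip can slide along it while pressing. A steel comb (box y 2 to 19 mm) on its right moves with it, nowhere higher than the bar
- catch_press (a joint): how far the catch is pressed down, in m: 0 up, 0.010 bottomed. Spring: 3 N to start, 7 N at the bottom. Its comb frees the bolt when pressed more than 5 mm; released midway it traps the bolt again. It springs up fully only when the bolt is back or within 4 mm of fully home
- bolt_tab (a point): middle of the top edge of the tab's near face (the face to push, towards box -x); at box x -110 mm + bolt value, y -34, z 162. Axes as the box. The red tab is 26 (y) x 10 (x) mm, from z 118 to 162, on a 12 mm steel rod (top at z 121) that also runs out 45 mm behind that face. An arm (top z 125) joins it to the comb, 22 mm ahead of that face
- bolt (a joint): how far the bolt has slid towards the lid (box +x), in m: starts between 0 and 0.008 (free play of the locked bolt is up to 0.0115), 0.045 is fully home against its stop. Slides with about 2 N of friction and stays where left; the keeper on the lid is entered over the last part
- lid_front (a point): middle of the top front edge of the pale lid, at box x -14, y 0, z 100 mm when shut, axes as the box. The lid is hinged on its far edge, with a blue bar handle 112 mm wide on top, reaching 41 mm above the lid. Keep it shut
- glue: small yellow glue bottle with orange cap, 32 mm across, 60 mm tall, standing on the left part of the box's deck; origin under its centre. Leave it alone
- clip_block: blue plastic block 40 x 28 x 22 mm lying on the right part of the box's deck; origin under its centre. Leave it alone
- jar: white bottle with blue cap, 68 mm across, 140 mm tall, on the bench beside the box; origin under its centre. Leave it alone
- spray: yellow spray can with white cap, 60 mm across, 170 mm tall, on the bench beside the box; origin under its centre. Leave it alone
- tape: green ring (tape roll), 90 mm across, 25 mm tall, lying on the bench beside the box; origin under its centre. Leave it alone
- beaker: white open cup, 70 mm across, 80 mm tall, on the bench beside the box; origin under its centre. Leave it alone
- screwdriver: red-handled screwdriver, 200 mm long, lying across the lid, between keeper and handle; origin near its middle. Leave it alone

How it is judged:
By the outcome, as a careful person would: the job done as asked, in the order asked, and still so for the second after the job is handed in, with the robot touching nothing.
It also fails if it takes over 48 s, if anything falls off the work surface, if the arm or the gripper's body presses on something with over 40 N, if the wrist force passes 120 N, or if a joint passes its speed limit or range.

## Working session

There is one attempt and no reset: what is moved stays moved. The work goes in short steps, Python scripts to look and compute and a shell command to move; the robot and the scene stay as the last step left them, time stands still between calls to the robot, and variables do not carry over. Pictures are saved under pics/ and viewed, about 8 in all and at most 12, crops included, and the job is handed in when it is done.

```bash
mkdir -p pics; python3 - <<'E'
from plant import get_obs, capture, bot, spot_in
import cv2, numpy as np, json
o=get_obs();print({k:np.round(v,3).tolist() for k,v in o.items()})
for c in("scene","top"):
    r=capture(c);cv2.imwrite(f"pics/{c}1.png",r["img"][:,:,::-1])
    print(c,[r[k] for k in("fx","fy","cx","cy")],[k for k in r],np.round(r["cam_to_world"],3).tolist())
    T=np.array(r["cam_to_world"])
    for t in("wash_box","catch","bolt_tab","lid_front","glue","clip_block"):
        for d in spot_in(t,c)[:1]:
            print(t,round(d["score"],2),np.round(T@np.r_[d["xyz"],1],1)[:3])
E
```

```text
{'time': 0.0, 'joint_positions': [-1.411, 0.343, 1.525, 0.0, 1.275, -0.146], 'dq': [-0.0, -0.0, -0.001, -0.001, -0.0, -0.0], 'tau': [0.001, -43.123, -24.422, 0.072, 0.056, -0.0], 'tool_pos': [158.018, -500.251, 248.028], 'tcp_rot': [-3.14, -0.0, 0.306], 'contact_force': [0.427, -0.122, 0.631], 'moment': [-0.015, 0.035, -0.011], 'grip_width': 91.59}
scene [446.02029628023166, 446.02029628023166, 255.03358703070447, 192.59818219908323] ['img', 'fx', 'fy', 'cx', 'cy', 'cam_to_world'] [[0.242, -0.586, 0.774, 1265.982], [0.97, 0.16, -0.182, -142.407], [-0.018, 0.795, 0.607, 649.345], [0.0, 0.0, 0.0, 1.0]]
wash_box 0.78 [707.2  53.5 104.6]
catch 0.57 [530.8  64.4 140.4]
bolt_tab 0.86 [536.5  13.9 122.5]
lid_front 0.71 [711.7  84.6 102.4]
glue 0.84 [520.3 149.5 131.6]
clip_block 0.65 [542.6 -68.2 120.2]
top [351.4115909104933, 351.4115909104933, 256.31050347444057, 189.18631494289994] ['img', 'fx', 'fy', 'cx', 'cy', 'cam_to_world'] [[0.015, 0.996, -0.092, 511.095], [-1.0, 0.014, -0.009, 22.624], [-0.008, 0.092, 0.996, 961.13], [0.0, 0.0, 0.0, 1.0]]
wash_box 0.68 [612.3  73.4  97.5]
catch 0.67 [513.9  75.4 143.7]
bolt_tab 0.59 [541.9  15.  121.9]
lid_front 0.66 [699.2 103.7  96.3]
glue 0.71 [611.9  76.2 101.4]
clip_block 0.63 [524.7 -61.4 124.7]
```

View pics/top1.png

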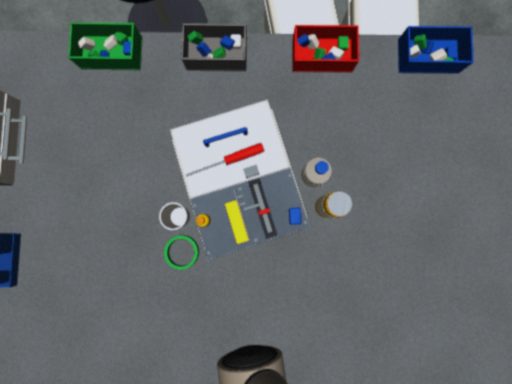

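View pics/scene1.png

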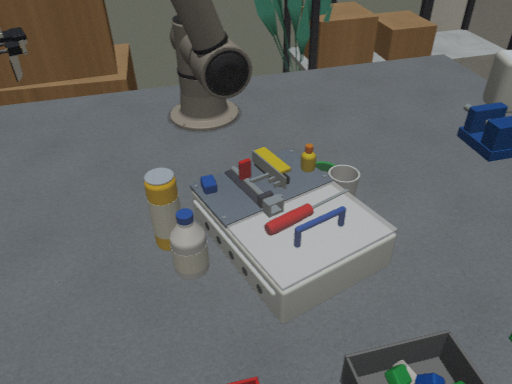

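The top view shows the box yawed about 16°. The catch is near (237,222), the tab near (264,211), the glue at (203,220) and the clip block at (296,216). Next I'll fit the box model by segmentation.

```bash
cat > h.py <<'E'
import numpy as np, cv2
def ray(r,u,v):
    T=np.array(r["cam_to_world"]);d=T[:3,:3]@np.array([(u-r["cx"])/r["fx"],-(v-r["cy"])/r["fy"],-1]);return T[:3,3],d
def onz(r,u,v,z):
    o,d=ray(r,u,v);return o+d*(z-o[2])/d[2]
def proj(r,P):
    T=np.array(r["cam_to_world"]);c=(np.asarray(P)-T[:3,3])@T[:3,:3]
    return np.c_[r["cx"]+r["fx"]*c[:,0]/-c[:,2], r["cy"]+r["fy"]*c[:,1]/c[:,2]]
def blobs(m,n=30):
    k,l,s,c=cv2.connectedComponentsWithStats(m.astype(np.uint8));return [(c[i],s[i],l==i) for i in range(1,k) if s[i,4]>=n]
E
python3 - <<'E'
from plant import *
from h import *
for c in("top","scene"):
    r=capture(c);I=r["img"];H=cv2.cvtColor(I,cv2.COLOR_RGB2HSV)
    y=(H[...,0]>24)&(H[...,0]<34)&(H[...,1]>150)&(H[...,2]>80)
    for ce,s,m in blobs(y):
        pts=np.argwhere(m)[:,::-1].astype(np.float32);R=cv2.minAreaRect(pts)
        print(c,"yellow",ce.round(1),s,R)
        if c=="top":
            b=cv2.boxPoints(R);print("w",onz(r,*ce,140).round(1),[onz(r,*p,140).round(1)[:2].tolist() for p in b])
    rd=((H[...,0]<6)|(H[...,0]>174))&(H[...,1]>150)&(H[...,2]>70)
    for ce,s,m in blobs(rd,8): print(c,"red",ce.round(1),s, onz(r,*ce,162).round(1))
    np.save(f"{c}.npy",r,allow_pickle=True)
    cv2.imwrite(f"pics/{c}2.png",cv2.resize(I[90:265,150:350] if c=="top" else I[130:310,140:400],None,fx=3 ,fy=3,interpolation=cv2.INTER_CUBIC)[:,:,::-1])
E
```

```text
top yellow [236.2 221.7] [225 201  23  43 518] ((236.22976684570312, 221.62161254882812), (42.34836959838867, 12.278084754943848), 72.89727020263672)
w [510.3  75.6 140. ] [[553.0, 104.8], [561.8, 77.5], [468.4, 46.7], [459.7, 73.8]]
top red [323.9  47.7] [293  25  66  38 886] [ 923.7 -125.3  162. ]
top red [327.4  42.4] [317  36  21  18 222] [ 936.8 -133.6  162. ]
top red [325.4  70.3] [293  69  59   3  87] [ 868.3 -128.7  162. ]
top red [243.8 153.4] [225 144  38  20 328] [667.4  59.8 162. ]
top red [263.8 211.1] [259 208  11   7  50] [535.2  12.1 162. ]
scene yellow [272.3 159.2] [255 147  35  26 321] ((272.0, 159.0), (37.79405212402344, 9.370426177978516), 38.65980911254883)
scene yellow [308.2 155.7] [302 152  13   9  65] ((308.1379089355469, 155.15516662597656), (11.513110160827637, 7.613509178161621), 21.801406860351562)
scene red [243.8 166.4] [239 159  11  20 121] [557.3   2.6 162. ]
scene red [289.3 216.2] [267 204  45  25 359] [723.2  43.2 162. ]
scene red [247.2 381.1] [229 377  30   7 117] [991.6 -92.3 162. ]
```

View pics/top2.png

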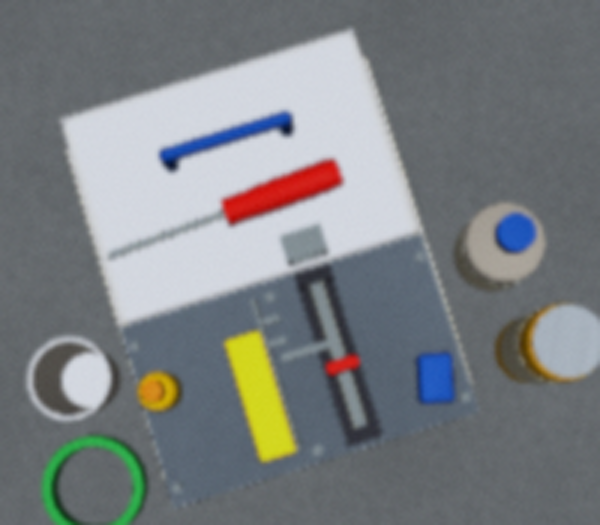

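View pics/scene2.png

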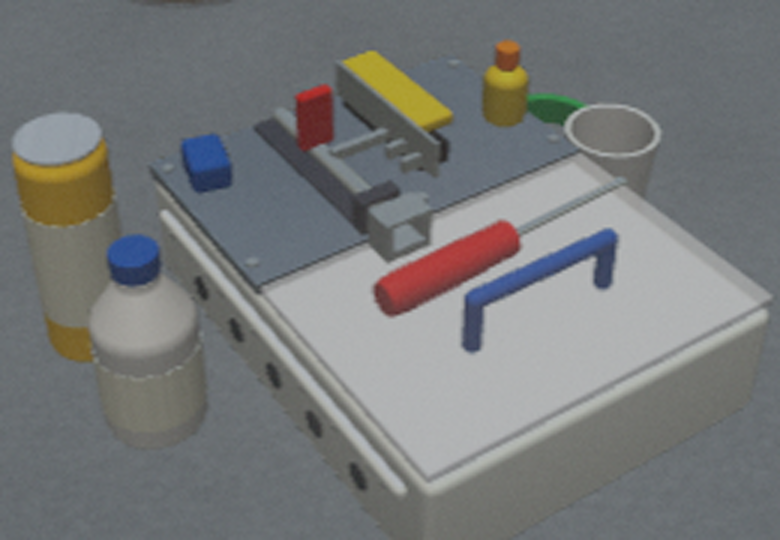

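Both crops show the layout clearly. The bar's long axis gives a yaw of about 0.32, and the bolt is at about 4 mm. The fingers have to be about 68 mm apart (an opening near 49 mm), with both tips at z ≈ 131. I'll move above the spot behind the tab.

```bash
python3 -m handwheel '[[[14,22,0],[0,0,0.013]],[[28,44,0],[0,0,0]],[[28,45,0],[0,0,0]],[[28,45,0],[0,0,0]],[[28,45,0],[0,0,0]],[[28,45,0],[0,0,0]],[[28,45,0],[0,0,0]],[[28,45,0],[0,0,0]],[[28,45,0],[0,0,0]],[[28,45,0],[0,0,0]],[[28,45,0],[0,0,0]],[[28,45,0],[0,0,0]]]' 0.467
python3 -m handwheel '[[[14,22,0],[0,0,0]],[[3,2,-10],[0,0,0]],[[0,0,-10],[0,0,0]],[[0,0,0],[0,0,0]],[[0,0,0],[0,0,0]]]'
python3 - <<'E'
from plant import *
from h import *
o=get_obs();p=np.array(o["tool_pos"]);print(o["time"],p.round(1),np.round(o["tcp_rot"],3),o["grip_width"],np.round(o["joint_positions"],2))
t=.3195;c,s=np.cos(t),np.sin(t);d=p[:2]-[620.6,76.3];print("box",c*d[0]+s*d[1],-s*d[0]+c*d[1])
r=capture("wrist");cv2.imwrite("pics/w3.png",r["img"][:,:,::-1]);np.save("wrist.npy",r,allow_pickle=True)
r=capture("scene");cv2.imwrite("pics/s3.png",cv2.resize(r["img"][100:250,170:390],None,fx=3,fy=3)[:,:,::-1])
E
```

```text
time: 2.3
tool_pos: [480.9, 17.0, 248.9]
tcp_rot: [3.141, -0.001, 0.319]
contact_force: [0.5, -0.8, -0.0]
grip_width: 49.2
time: 2.92
tool_pos: [496.9, 38.5, 228.9]
tcp_rot: [3.141, 0.0, 0.317]
contact_force: [-0.1, 0.2, 0.7]
grip_width: 48.7
2.925 [496.9  38.5 228.9] [3.141 0.    0.317] 48.735764084747615 [-0.08  0.31  1.63 -0.    1.2   1.18]
box -129.33477462121652 3.0076435726928707
```

View pics/w3.png

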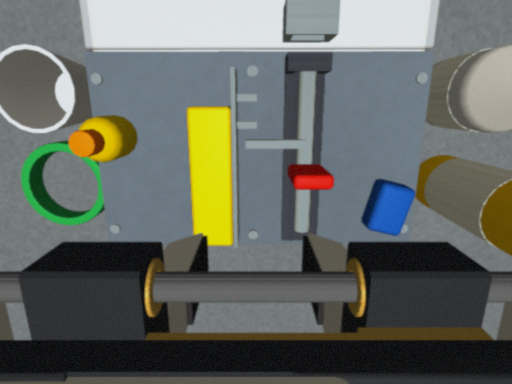

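View pics/s3.png

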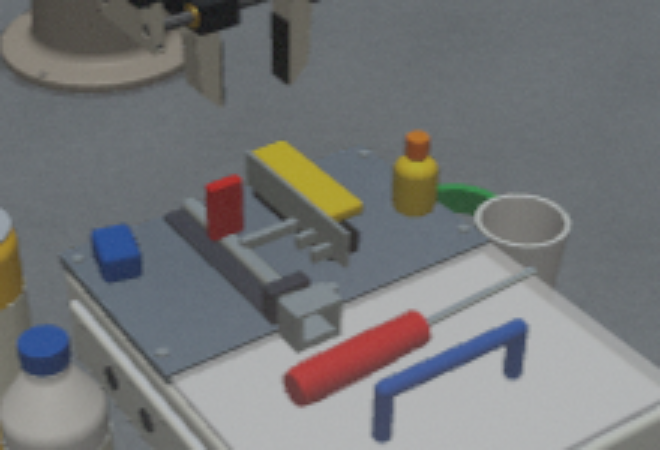

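The wrist view shows the bar parallel to the tool, from (188,107) to (234,245), and the top of the tab's near face around row 188, columns 292–333. I'll compute box coordinates from this view.

```bash
python3 - <<'E'
from h import *
r=np.load("wrist.npy",allow_pickle=True).item()
t=.3195;c,s=np.cos(t),np.sin(t)
for n,u,v,z in[("barFL",188,107,140),("barFR",230.5,107,140),("barNL",194,245,140),("barNR",234,244.5,140),("tabNtopL",292,188.5,162),("tabNtopR",333,188.5,162),("tabFtopL",289,165,162),("tabFtopR",328,165.5,162),("lidfrontL",85,51,100),("lidfrontR",434,49,100)]:
    p=onz(r,u,v,z);d=p[:2]-[620.6,76.3];print(n,p.round(1)[:2],round(c*d[0]+s*d[1],1),round(-s*d[0]+c*d[1],1))
E
```

```text
barFL [553.1 102.2] -55.9 45.8
barFR [561.8  75.7] -56.0 17.9
barNL [460.   72.5] -153.7 46.8
barNR [469.6  44.6] -153.3 17.4
tabNtopL [527.1  22.8] -105.6 -21.5
tabNtopR [535.2  -1.8] -105.6 -47.4
tabFtopL [540.6  29.7] -90.6 -19.2
tabFtopR [547.9   6.6] -90.9 -43.3
lidfrontL [565.3 192.2] -16.1 127.4
lidfrontR [647.4 -52.2] -15.0 -130.4
```

```bash
python3 -m handwheel '[[[1.2,-3.8,-15],[0,0,0.002]],[[0,0,-20],[0,0,0]],[[0,0,-15],[0,0,0]],[[0,0,-10],[0,0,0]],[[0,0,-3],[0,0,0]],[[0,0,0],[0,0,0]]]'
python3 -m handwheel '[[[0,0,-3],[0,0,0]],[[0,0,-2],[0,0,0]],[[0,0,0],[0,0,0]]]'
python3 -m handwheel '[[[0,0,-2],[0,0,0]],[[0,0,-2],[0,0,0]],[[0,0,0],[0,0,0]]]'
```

```text
time: 3.78
tool_pos: [498.4, 35.5, 165.8]
tcp_rot: [3.141, -0.0, 0.321]
contact_force: [0.0, 0.4, 0.3]
grip_width: 49.2
time: 4.15
tool_pos: [498.6, 35.5, 161.1]
tcp_rot: [3.141, -0.001, 0.321]
contact_force: [-0.2, -0.6, 2.7]
grip_width: 49.2
time: 4.53
tool_pos: [498.5, 35.5, 156.8]
tcp_rot: [3.141, -0.001, 0.321]
contact_force: [0.3, 0.8, 5.1]
grip_width: 49.0
```

Contact came at TCP z ≈ 162, and the spring force is as expected. I'll press deeper.

```bash
python3 -m handwheel '[[[0,0,-2],[0,0,0]],[[0,0,-1.5],[0,0,0]],[[0,0,0],[0,0,0]],[[0,0,0],[0,0,0]]]'
python3 - <<'E'
from plant import *
from h import *
f=get_obs();print(np.round(f["contact_force"],1),np.round(f["moment"],2),np.round(f["tool_pos"],1))
r=capture("scene");cv2.imwrite("pics/s4.png",cv2.resize(r["img"][100:250,170:390],None,fx=3,fy=3)[:,:,::-1])
E
```

```text
time: 5.03
tool_pos: [498.6, 35.5, 153.6]
tcp_rot: [3.141, -0.001, 0.321]
contact_force: [-0.7, -0.3, 6.7]
grip_width: 49.1
[-0.7 -0.3  6.7] [0.05 0.08 0.01] [498.6  35.5 153.6]
```

View pics/s4.png

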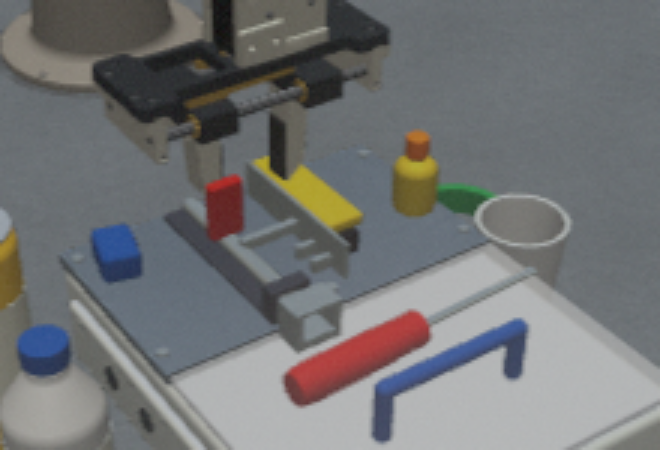

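The left finger holds the bar down about 8.5 mm, and the right finger is behind the tab. I'll push along box +x now.

```bash
python3 -m handwheel '[[[3.8,1.25,0],[0,0,0]],[[3.8,1.25,0],[0,0,0]],[[2.85,0.95,0],[0,0,0]],[[1.9,0.6,0],[0,0,0]],[[1.9,0.6,0],[0,0,0]],[[1.9,0.6,0],[0,0,0]],[[1.9,0.6,0],[0,0,0]],[[1.9,0.6,0],[0,0,0]]]'
python3 -m handwheel '[[[2.85,0.95,0],[0,0,0]],[[2.85,0.95,0],[0,0,0]],[[2.85,0.95,0],[0,0,0]],[[2.85,0.95,0],[0,0,0]],[[2.85,0.95,0],[0,0,0]],[[2.85,0.95,0],[0,0,0]]]'
python3 -m handwheel '[[[1.9,0.63,0],[0,0,0]],[[1.9,0.63,0],[0,0,0]],[[1.9,0.63,0],[0,0,0]],[[1.9,0.63,0],[0,0,0]]]'
```

```text
time: 6.08
tool_pos: [516.4, 41.8, 153.0]
tcp_rot: [-3.141, 0.005, 0.321]
contact_force: [-6.5, -2.8, 7.3]
grip_width: 49.2
time: 6.82
tool_pos: [533.5, 47.5, 153.0]
tcp_rot: [-3.141, 0.005, 0.321]
contact_force: [-7.2, -1.9, 7.8]
grip_width: 48.7
time: 7.32
tool_pos: [541.1, 49.9, 153.0]
tcp_rot: [-3.141, 0.004, 0.321]
contact_force: [-5.9, -3.2, 7.2]
grip_width: 48.8
```

```bash
python3 -m handwheel '[[[1.9,0.63,0],[0,0,0]],[[1.9,0.63,0],[0,0,0]],[[1.9,0.63,0],[0,0,0]],[[0,0,0],[0,0,0]]]'
python3 -m handwheel '[[[0.95,0.31,0],[0,0,0]],[[0.95,0.31,0],[0,0,0]],[[0,0,0],[0,0,0]]]'
python3 -m handwheel '[[[0.95,0.31,0],[0,0,0]],[[0,0,0],[0,0,0]]]'
```

```text
time: 7.82
tool_pos: [547.0, 51.9, 153.0]
tcp_rot: [-3.141, 0.004, 0.321]
contact_force: [-6.0, -1.4, 7.4]
grip_width: 49.0
time: 8.2
tool_pos: [547.8, 52.1, 153.0]
tcp_rot: [-3.141, 0.007, 0.321]
contact_force: [-11.0, -3.8, 10.4]
grip_width: 49.2
time: 8.45
tool_pos: [547.8, 52.2, 153.0]
tcp_rot: [-3.14, 0.009, 0.321]
contact_force: [-14.9, -5.1, 13.4]
grip_width: 49.1
```

It stopped firm near bolt ≈ 43–45 mm. I'll check whether that is the end stop before letting go.

```bash
python3 -m handwheel '[[[0.95,0.31,0],[0,0,0]],[[0,0,0],[0,0,0]]]'
python3 - <<'E'
from plant import *
from h import *
r0=np.load("scene.npy",allow_pickle=True).item()
r=capture("scene")
t=.3195;c,s=np.cos(t),np.sin(t);A=np.array([c,s]);B=np.array([-s,c])
for q in(r0,r):
    H=cv2.cvtColor(q["img"],cv2.COLOR_RGB2HSV);m=((H[...,0]<6)|(H[...,0]>174))&(H[...,1]>150)&(H[...,2]>70)
    for ce,st,_ in blobs(m,8):
        if ce[1]<200: print("tab blob",ce.round(1),st)
for b in(0,4,4.4,41,43,45):
    # visible faces: far face x=-100+b
    P=[]
    for y in(-47,-21):
        for z in(121,162): P.append(np.r_[np.array([620.6,76.3])-1.5*B+(-100+b)*A+y*B,z])
    for y in(-47,-21): P.append(np.r_[np.array([620.6,76.3])-1.5*B+(-110+b)*A+y*B,162])
    p=proj(r,np.array(P));print(b,p.mean(0).round(1),p.min(0).round(1),p.max(0).round(1))
cv2.imwrite("pics/s5.png",cv2.resize(r["img"][110:240,200:360],None,fx=4,fy=4,interpolation=cv2.INTER_CUBIC)[:,:,::-1])
E
```

```text
time: 8.7
tool_pos: [547.9, 52.2, 153.0]
tcp_rot: [-3.14, 0.011, 0.32]
contact_force: [-17.5, -5.8, 14.8]
grip_width: 48.8
tab blob [243.8 166.4] [239 159  11  20 121]
tab blob [255.3 174.6] [250 168  12  18 121]
0 [245.  165.1] [237.5 156. ] [251.7 179.1]
4 [246.1 166. ] [238.6 156.9] [252.7 180.1]
4.4 [246.2 166.1] [238.7 157. ] [252.9 180.2]
41 [255.9 174.8] [248.3 165.4] [262.6 189.2]
43 [256.5 175.3] [248.9 165.9] [263.1 189.7]
45 [257.  175.8] [249.4 166.4] [263.7 190.2]
```

View pics/s5.png

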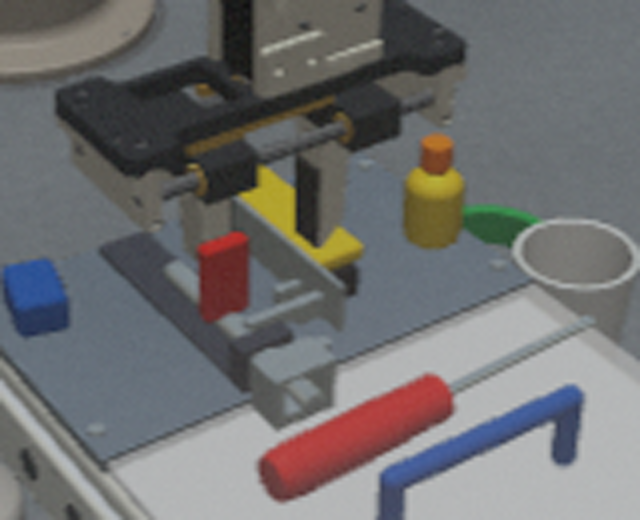

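The rod is visibly inside the keeper and the tab shift is about 40 mm. I'll push a little harder to confirm it is the stop.

```bash
python3 -m handwheel '[[[1.9,0.63,0],[0,0,0]],[[1.9,0.63,0],[0,0,0]],[[0,0,0],[0,0,0]],[[0,0,0],[0,0,0]]]'
python3 - <<'E'
from plant import *
from h import *
for n in("scene","top"):
    r=capture(n);r0=np.load(n+".npy",allow_pickle=True).item()
    for q in(r0,r):
        a=q["img"].astype(float);w=np.clip(a[...,0]-1.3*np.maximum(a[...,1],a[...,2])-10,0,None)
        x0,x1,y0,y1=(232,266,152,196) if n=="scene" else (250,285,185,222)
        w=w[y0:y1,x0:x1];v,u=np.mgrid[y0:y1,x0:x1];ce=((w*u).sum()/w.sum(),(w*v).sum()/w.sum());P=onz(q,*ce,142 if n=="scene" else 162);print(n,np.round(ce,2),P.round(1),round(P[0]*.9494+P[1]*.314,1))
E
```

```text
time: 9.25
tool_pos: [548.3, 52.4, 153.0]
tcp_rot: [-3.14, 0.019, 0.32]
contact_force: [-32.4, -11.3, 24.3]
grip_width: 49.1
scene [244.25 166.78] [529.6   9.2 142. ] 505.7
scene [255.39 176.5 ] [568.7  22.7 142. ] 547.1
top [263.72 211.13] [535.1  12.2 162. ] 511.9
top [nan nan] [nan nan nan] nan<stdin>:8: RuntimeWarning: invalid value encountered in scalar divide
```

The scene camera gives 41.4 mm of travel from a start near 4 mm, so about 45 mm, and the stop is stiff: the bolt is home. I'll back off the tab with the catch still down, then lift.

```bash
python3 -m handwheel '[[[-2.85,-0.95,0],[0,0,0]],[[-2.85,-0.95,0],[0,0,0]],[[-2.85,-0.95,0],[0,0,0]],[[-1.9,-0.63,0],[0,0,0]],[[0,0,0],[0,0,0]]]'
python3 -m handwheel '[[[0,0,-0.5],[0,0,0]],[[0,0,2],[0,0,0]],[[0,0,3],[0,0,0]],[[0,0,4],[0,0,0]],[[0,0,5],[0,0,0]],[[0,0,0],[0,0,0]]]'
python3 -m handwheel '[[[0,0,8],[0,0,0]],[[0,0,15],[0,0,0]],[[0,0,20],[0,0,0]],[[-15,-5,20],[0,0,0]],[[-30,-10,10],[0,0,0]],[[-30,-10,0],[0,0,0]],[[-10,-3,0],[0,0,0]],[[0,0,0],[0,0,0]],[[0,0,0],[0,0,0]]]'
python3 - <<'E'
from plant import *
from h import *
print(np.round(get_obs()["contact_force"],1))
t=.3195;c,s=np.cos(t),np.sin(t)
r=capture("scene")
a=r["img"].astype(float);w=np.clip(a[...,0]-1.3*np.maximum(a[...,1],a[...,2])-10,0,None)[152:196,232:266];v,u=np.mgrid[152:196,232:266];P=onz(r,(w*u).sum()/w.sum(),(w*v).sum()/w.sum(),142);print(P,P[0]*.9494+P[1]*.314)
q=capture("wrist");im=np.zeros((600,512,3),np.uint8)
im[:216]=cv2.resize(r["img"][110:245,180:340],(256*1,216)).repeat(2,1) if 0 else cv2.resize(r["img"][110:218,150:406],(512,216),interpolation=cv2.INTER_CUBIC);im[216:]=q["img"]
cv2.imwrite("pics/f6.png",im[:,:,::-1]);np.save("wrist2.npy",q,allow_pickle=True)
E
```

```text
time: 9.98
tool_pos: [547.1, 51.7, 154.1]
tcp_rot: [3.141, -0.004, 0.32]
contact_force: [2.4, 1.5, 6.7]
grip_width: 49.3
time: 10.72
tool_pos: [545.2, 51.0, 166.5]
tcp_rot: [-3.141, 0.001, 0.321]
contact_force: [-0.2, -0.2, 0.6]
grip_width: 48.7
time: 11.85
tool_pos: [461.7, 23.2, 239.9]
tcp_rot: [3.141, -0.001, 0.321]
contact_force: [0.6, 0.4, -0.5]
grip_width: 49.0
[ 0.6  0.4 -0.5]
[568.43287274  22.74456801 142.        ] 546.8119637314138
```

View pics/f6.png

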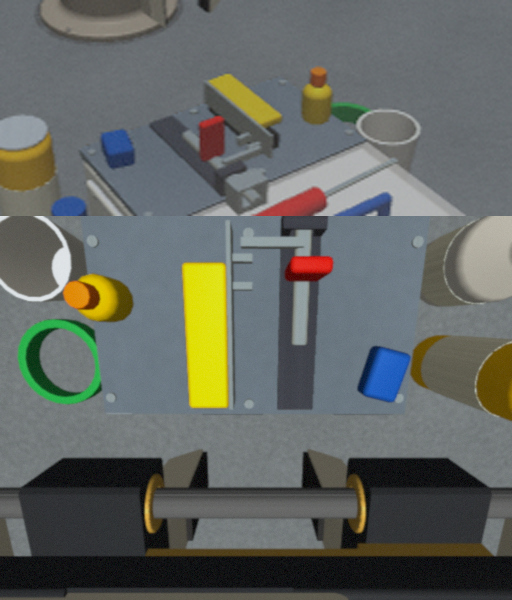

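The bolt arm now sits beyond both comb teeth and nothing else looks moved. I'll check numerically that the bar is fully up.

```bash
python3 - <<'E'
from plant import *
from h import *
t=.3195;c,s=np.cos(t),np.sin(t)
for n in("scene","top"):
  r0=np.load(n+".npy",allow_pickle=True).item()
  for q in(r0,capture(n)):
    H=cv2.cvtColor(q["img"],cv2.COLOR_RGB2HSV);m=(H[...,0]>24)&(H[...,0]<34)&(H[...,1]>150)&(H[...,2]>80)
    print(n,"bar/glue",[(ce.round(1).tolist(),st[4]) for ce,st,_ in blobs(m)])
    m=((H[...,0]<6)|(H[...,0]>174))&(H[...,1]>150)&(H[...,2]>70);print("  red",[ce.round(1).tolist() for ce,st,_ in blobs(m,20)])
    m=(H[...,0]>105)&(H[...,0]<125)&(H[...,1]>170)&(H[...,2]>60);print("  blue",[ce.round(1).tolist() for ce,st,_ in blobs(m,30)])
P=np.array([[510.3,75.6,140],[510.3,75.6,130]]);print("10mm in scene px",np.diff(proj(r0 if 0 else np.load("scene.npy",allow_pickle=True).item(),P),axis=0))
q=np.load("wrist2.npy",allow_pickle=True).item()
p=onz(q,312,63.5,162);d=p[:2]-[620.6,76.3];print("tab near edge box x",c*d[0]+s*d[1])
E
```

```text
scene bar/glue [([272.3, 159.2], np.int32(321)), ([308.2, 155.7], np.int32(65))]
  red [[243.8, 166.4], [289.3, 216.2], [247.2, 381.1]]
  blue [[493.4, 128.5], [208.2, 180.7], [429.2, 378.9]]
scene bar/glue [([272.3, 159.2], np.int32(321)), ([308.2, 155.7], np.int32(62))]
  red [[255.6, 171.6], [289.2, 216.2], [247.2, 381.1]]
  blue [[493.3, 128.5], [208.0, 180.5], [429.1, 378.9]]
top bar/glue [([236.2, 221.7], np.int32(518))]
  red [[323.9, 47.7], [327.4, 42.4], [325.4, 70.3], [243.8, 153.4], [263.8, 211.1]]
  blue [[438.8, 46.8], [226.6, 41.6], [303.0, 39.3], [126.5, 47.4], [203.1, 48.4], [103.9, 53.2], [224.5, 135.3], [321.3, 167.2], [294.7, 215.5], [6.9, 263.4]]
top bar/glue [([233.7, 212.8], np.int32(294))]
  red [[323.9, 47.7], [327.4, 42.4], [326.0, 70.2], [243.9, 153.4], [258.1, 194.1]]
  blue [[438.8, 46.8], [226.6, 41.5], [303.0, 39.3], [126.5, 47.4], [203.2, 48.3], [103.9, 53.2], [224.5, 135.3], [321.3, 167.3], [294.0, 211.6], [6.9, 263.7]]
10mm in scene px [[-0.03292498  3.99686541]]
tab near edge box x -68.8632834808467
```

The bar is back at its exact starting pixels (fully up). The top camera gives about 41 mm of bolt travel, matching fully home. I'm handing in.

```bash
python3 -c "
from plant import *
print(bot.close_job())"
```

```text
the job is handed in; nothing more can be done
None
```

The bolt is in the keeper, and I handed the job in at about 12 s of the 48 s allowed. The left fingertip held the catch down about 8.5 mm or more, while the right one pushed the tab until it met a stiff stop at about 34 N. I then backed off the tab with the catch still pressed, lifted clear and let the catch spring up.

**Catch:** the bar is back at exactly its starting pixels in the scene view. A 10 mm press would shift it about 4 px, so it is fully up.

**Bolt:** the scene and top cameras both put the travel at about 41 mm. From a start of about 4.4 mm, that puts it at about 45 mm, which is fully home. The bolt's arm also sits beyond both comb teeth.

**Disagreement:** one rough wrist-camera reading of the tab gave about 41 mm instead of 45. I trusted the stiff stop, the other two cameras and the fact that the catch sprang up fully.

**Surroundings:** the screwdriver, glue, clip block and jar cap show no real movement in the scene or top view. The clip block's top-view reading was off by 4 px, which I put down to the gripper partly hiding it. I checked the lid and the rest of the bench items only by eye, and saw no change. The contact force was near zero after I came away.

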